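Square up a model roof in the corner jig and lay it on its building

TASK

Slide the red roof panel along the table, without lifting it on the way, into the inner corner of the plywood jig, so that it lies flat with one long edge against the far stop and its left end against the end stop. Then pick it up from there and lay it on the walls of the small roofless white model building, centred, lengthwise along the building, and let go. Leave the brown wooden floor panel of the same size where it lies.

Things in the scene. Friction and masses are not known exactly. Their poses are not given: they have to be found in the camera images.
- roof_panel: Loose flat model roof, red with two small dark rooflights: 44 mm (x) by 110 mm (y) by 10 mm thick, 40 to 85 g. Origin at the centre of its underside, z up. It lies flat on the table and can be gripped from above across its 44 mm width. Which end is which does not matter.
- floor_panel: Loose flat panel of the same size, dark brown wood with thin pale lines across: a bystander, to be left alone. Origin at the centre of its underside.
- corner_jig: Plywood jig 14 mm high, fixed to the table. Origin: inner corner at table height; x to the far side, y left. End stop: face y = 0 from x = 0 to -50 mm (bar 18 mm thick, to +y). Far stop: face x = 0, in two pieces, y = 0 to -32 and -84 to -112 mm; between them a finger notch 52 mm wide, 40 mm deep. The jig ends at x = +55 mm.
- jig_seat (a point): Where the roof panel's origin lies when it is home in the jig's corner: at x = -22 mm, y = -55 mm, z = 0 of the jig, axes as the jig's, the panel's length along y.
- model_building: Small white model building without a roof, fixed to the table: four walls, 36 mm (x) by 104 mm (y) outside, 5 mm thick, open inside, on a grey base board 76 by 136 by 4 mm. Origin at the centre of the board's underside, long side along y, z up. The tops of the walls are 44 mm above the table.
- wall_top (a point): Centre of the building's open top, level with the tops of the walls (44 mm above the table), axes as the building's. The origin of the roof panel belongs here.

How it is judged:
On the way:
1. the roof panel lies flat in the corner of the jig, against both stops (x of roof_panel in the frame of corner_jig between -0.032 and -0.014 m and y of roof_panel in the frame of corner_jig between -0.065 and -0.047 m and angle between the y axis of roof_panel and the y axis of corner_jig, either way round below 0.175 rad and height (world z) of roof_panel below 0.006 m and angle between roof_panel's own z axis and vertical below 0.1 rad), for 0.2 s.
At the end, for the whole second after the job is handed in: After lying flat in the jig within 10 mm of both stops and 10 degrees of square, the roof lies level, right side up and at rest on the tops of the walls, centred within 15 mm and lengthwise within 10 degrees of the building. The floor panel has moved less than 30 mm (horizontal distance between roof_panel and wall_top below 0.015 m and angle between the y axis of roof_panel and the y axis of model_building, either way round below 0.175 rad and height (world z) of roof_panel between 0.04 and 0.05 m and angle between roof_panel's own z axis and vertical below 0.1 rad and linear speed of roof_panel below 0.02 m/s and distance of floor_panel from where it was at the start of the episode below 0.03 m); the robot touches nothing.
It fails at once if the roof panel is lifted more than 20 mm while still more than 40 mm to the right of its seat in the jig (it is to be slid there) (height (world z) of roof_panel above 0.02 m and y of roof_panel in the frame of corner_jig below -0.095 m).
It fails at once if the floor panel is moved 30 mm or more (distance of floor_panel from where it was at the start of the episode above 0.03 m).
It also fails if it takes over 43 s, if anything falls off the work surface, if the arm or the gripper's body presses on something with over 40 N, if the wrist force passes 120 N, or if a joint passes its speed limit or range.

ROBOT

A 6-joint arm with a two-finger parallel gripper is mounted at the origin on a cart in front of the work surface, level with it; the furniture and walls round the work are solid. World frame = base frame: x ahead of the robot, y to its left, z up, the work surface at z = 0. Lengths are in m, angles in rad, forces in N, time in s.
With the tool pointing down it reaches from about 0.3 to 0.85 m from the base axis. Payload 5.4 kg.
Tool frame: the origin (TCP) lies at the very end of the fingers, on their centre line; the grasp point (between the pads) lies 19 mm behind it; z points along the fingers, y is the line along which they close (so a half turn about z gives the same grasp; the last joint's range is limited). The gripper opens to 85 mm and grips with 20 to 120 N. Pads are 22 mm wide; open, the fingers measure 114 mm over their backs; the gripper's body (76 mm by 85 mm) begins 54 mm behind the grasp point. The pads swing forward as they close: fully open they stand 13 mm farther back than shut.
Start: joints at [0.939, 0.158, 1.597, -0, 1.386, -0.21], TCP at [0.235, 0.525, 0.231] pointing down, gripper open.
Joint ranges: [-2.91, 2.91], [-0.94, 2.29], [0.18, 2.7], [-1.29, 4.43], [0.17, 2.64], [-3, 3]. Speed limits (rad/s): [2.57, 2.57, 3.14, 3.14, 3.14, 3.14].

INTERFACE

Orientations are given as a unit quaternion [w, x, y, z].
In Python, from bench import bot, read_camera, camera_model gives the robot as it stands.
- The arm moves only by the tool send_rows, never from a script. Its argument "commands" is a list of rows, each a list of 7 numbers: the closure, from -1 (fully open) to 1 (shut), then the shift along the tool's x, y, z in mm, then the turn, a rotation vector about the tool's x, y, z in degrees. In form: [[grip, x, y, z, ax, ay, az], ...]. A call has 1 to 10 rows; each row shifts and turns the commanded pose from where the row before left it, along the tool's axes as they then stand; what a row does not reach is not made up. A row lasts 1/10 s, in which the tool goes at most 50 mm and 8.59 degrees, less where a joint would pass 70% of its speed; a pose out of reach is approached as far as the arm can. A call is refused whole if a number of a shift passes 50 or a number of a turn 8.59, either way. A call with a gripper value outside its range is refused whole. The fingers move at their own pace and stop on an object; "squeeze" is the grip in N (left out, the last holds). Time passes only in rows, so rows that do not move let the fingers close. It gives the time, the measured TCP pose, the force, the opening and the grip force at its end, in the units of the state.
- bot.get_state(): the state, without advancing time (a new reading comes with each control period).
- read_camera(name): name is "scene" or "top" or "wrist"; returns the picture (384x512x3 uint8, red, green, blue); there is no depth.
- camera_model(name): a dict with "intrinsics" (3x3 intrinsics, pixels), "world_from_camera" (4x4, takes a point from camera to world coordinates). Camera axes: x right, y up, looking along -z (the intrinsics and any distortion apply to the point x, -y, -z); pixel columns grow to the right and rows downward; lengths in m; the calibration is good to about 2 mm. A picture is of the moment at which its call begins: read the wrist's pose just before it. camera_model takes no time and is no camera call; for the wrist camera it gives the pose at the moment of the call.
- bot.finish_job(): hands the job in; it is judged then, once.
The state is a dict: "clock": time; "qpos": joint angles; "joint_vel": joint speeds; "joint_torque": joint torques, N m; "tcp_pos": TCP position; "ee_rot": TCP orientation; "ft_force": force on the tool from outside, world axes, zero at the start; "moment": the same for the moment, N m; "width": finger opening in m; "grasp_force": force on a finger pad.
Only numpy, scipy, OpenCV 4.12 (cv2) and the standard library are available. Lean on these libraries where they do the work, as an engineer would, in place of code of your own. Each camera call takes 0.05 s, during which the arm holds its last target. There are 200 camera calls.

## Working session

There is one attempt and no reset: what is moved stays moved. The work goes in short steps, Python scripts to look and compute and a tool call to move; the robot and the scene stay as the last step left them, time stands still between calls to the robot, and variables do not carry over. Pictures are saved under pics/ and viewed, at most 10 in all, crops included, and the job is handed in when it is done.

Besides the shell and the picture viewer there is one more tool, called after "Request:" by a JSON object that holds its "fn" and its "kwargs", one argument or row to a line. send_rows: Moves the arm, as the interface text tells. Its arguments: {"type":"object","properties":{"commands":{"type":"array"},"squeeze":{"type":"number"}},"required":["commands"]}

```bash
mkdir -p pics; cat > h.py <<'E'
import cv2, numpy as np, json
from bench import bot, read_camera, camera_model
def snap(n,f):
    im=read_camera(n); cv2.imwrite(f'pics/{f}.png',im[:,:,::-1]); return im
def ray(n,uv,z,cm=None):
    cm=cm or camera_model(n); K=np.array(cm["intrinsics"]);T=np.array(cm["world_from_camera"])
    p=np.linalg.solve(K,[uv[0],uv[1],1.]); d=T[:3,:3]@[p[0],-p[1],-p[2]]; o=T[:3,3]
    return o+d*(z-o[2])/d[2]
E
python3 - <<'E'
from h import *
s=bot.get_state();print(s)
a=snap('top','top0');b=snap('scene','scene0')
print(camera_model('top'))
cv2.imwrite('pics/both.png',cv2.resize(np.hstack([a,b])[:,:,::-1],(800,300)))
E
```

```text
{'clock': 0.0, 'qpos': array([ 9.38893103e-01,  1.59040247e-01,  1.59826136e+00,  3.47331138e-05,
        1.38621314e+00, -2.10124776e-01]), 'joint_vel': array([ 0.00148394, -0.00256475,  0.00138078, -0.00129341, -0.00057276,
       -0.00054094]), 'joint_torque': array([-6.71550060e-04, -3.96001267e+01, -3.31425512e+01, -3.29956347e-04,
        8.45439790e-03,  7.10118547e-05]), 'tcp_pos': array([0.23504789, 0.52409237, 0.23030727]), 'ee_rot': array([-4.08345373e-04,  2.09332542e-01,  9.77844038e-01, -8.70149788e-04]), 'ft_force': array([-0.13170752, -0.79545256, -0.66608337]), 'moment': array([-0.00171598, -0.03044696,  0.0280598 ]), 'grasp_force': 0.0, 'width': 0.08537854512505805}
{'intrinsics': array([[365.23832497,   0.        , 253.56518531],
       [  0.        , 365.23832497, 185.17850296],
       [  0.        ,   0.        ,   1.        ]]), 'world_from_camera': array([[-0.02354775,  0.99139884, -0.12873941,  0.40600125],
       [-0.99957054, -0.02110133,  0.02033418,  0.03037246],
       [ 0.01744271,  0.12916295,  0.99146996,  0.96028556],
       [ 0.        ,  0.        ,  0.        ,  1.        ]])}
```

View pics/top0.png

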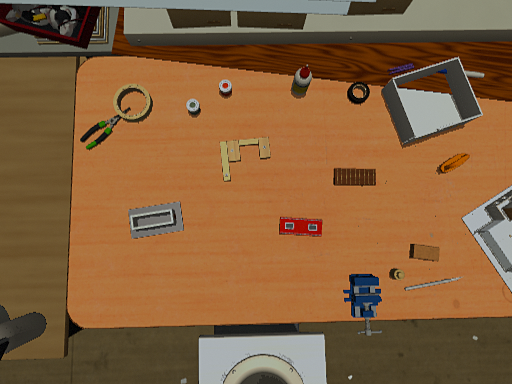

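The top view shows the red panel at about (301,227), the floor panel at (355,177), the building at (156,220), and the jig with its inner corner near (230,161). Next I'll measure these.

```bash
python3 - <<'E'
from h import *
im=cv2.imread('pics/top0.png');hsv=cv2.cvtColor(im,cv2.COLOR_BGR2HSV)
cm=camera_model('top')
def meas(m,box,z,name):
    k=np.zeros(m.shape,np.uint8);x0,y0,x1,y1=box;k[y0:y1,x0:x1]=m[y0:y1,x0:x1]*255
    k=cv2.morphologyEx(k,cv2.MORPH_CLOSE,np.ones((3,3)))
    c=max(cv2.findContours(k,0,2)[0],key=cv2.contourArea)
    P=np.array([ray('top',p[0],z,cm)[:2] for p in c],np.float32)*1000
    print(name,cv2.minAreaRect(c),cv2.minAreaRect(P))
H,S,V=hsv[...,0].astype(int),hsv[...,1],hsv[...,2]
meas(((H<5)|(H>172))&(S>150),(270,205,335,245),.01,'red')
meas(V<140,(325,160,385,195),.01,'brown')
meas(S<60,(120,195,190,245),.004,'board')
meas((S<40)&(V>190),(125,200,190,240),.044,'walls')
print([(hsv[p[1],p[0]]) for p in [(225,165),(235,150),(250,160),(265,150),(265,145)]])
c=im[125:195,205:285];d=im[190:245,115:195]
cv2.imwrite('pics/c.png',cv2.resize(c,None,fx=8,fy=8,interpolation=cv2.INTER_CUBIC))
E
```

```text
red ((300.45526123046875, 226.21595764160156), (42.105342864990234, 16.218355178833008), 3.5763344764709473) ((419.6521301269531, -107.81986999511719), (108.98456573486328, 41.82358932495117), 85.13004302978516)
brown ((354.0, 177.0), (18.0, 42.0), 90.0) ((546.0147094726562, -255.33401489257812), (111.8799819946289, 47.595252990722656), 86.64823150634766)
board ((155.40406799316406, 219.77536010742188), (28.596282958984375, 53.00581359863281), 80.90972137451172) ((445.2884826660156, 267.237548828125), (74.35668182373047, 135.16851806640625), 7.91568660736084)
walls ((169.72952270507812, 211.9754180908203), (7.8102498054504395, 3.2009224891662598), 50.19443130493164) ((462.0061950683594, 222.45008850097656), (19.72167205810547, 7.8574700355529785), 39.41077423095703)
[array([ 26, 105, 172], dtype=uint8), array([ 18, 131, 167], dtype=uint8), array([ 13, 158, 176], dtype=uint8), array([ 18, 134, 166], dtype=uint8), array([ 17, 114, 168], dtype=uint8)]
```

View pics/c.png

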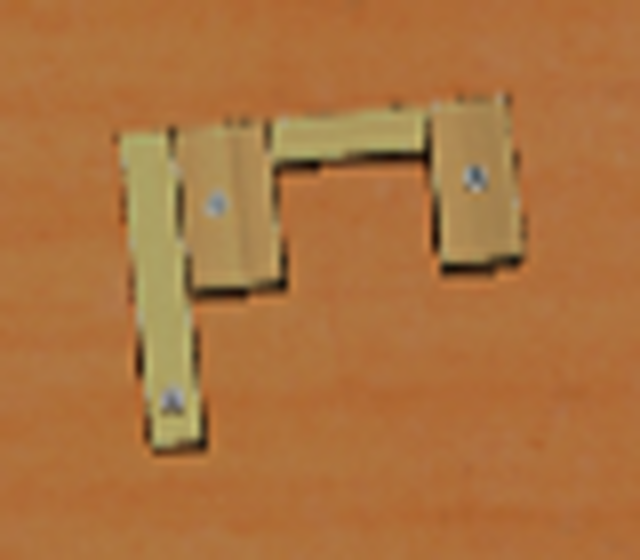

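The crop shows the jig. Its inner corner is at crop (190,291), the far-stop faces run to (522,261), the end-stop tip is at (203,438), and the notch lies between x=282 and x=441.

```bash
cat >> h.py <<'E'
def yaw_of_y(q):
    from scipy.spatial.transform import Rotation as R
    m=R.from_quat(q,scalar_first=True).as_matrix(); return m,np.degrees(np.arctan2(m[1,1],m[0,1]))
def go(x,y,z,yaw):
    "print tool-axis shift in mm (before turning) and tool-z turn to reach the target"
    s=bot.get_state(); m,a=yaw_of_y(s['ee_rot']); d=(yaw-a+90)%180-90
    print('t',s['clock'],'pos',s['tcp_pos'].round(4),'yaw',a.round(2),'tiltz',m[:,2].round(4),'shift',(1000*m.T@(np.array([x,y,z])-s['tcp_pos'])).round(1),'az',-d.round(2),'F',s['ft_force'].round(1),'w',s['width'],s['grasp_force'])
E
python3 - <<'E'
from h import *
cm=camera_model('top')
c=lambda x,y:ray('top',((x+.5)/8-.5+205,(y+.5)/8-.5+125),.014,cm)*1000
C,F1,R0,R1,E=c(190,291),c(282,287),c(441,267),c(522,261),c(203,438)
print(C,F1,R0,R1,E)
d=C-R1;print('len',np.linalg.norm(d),'yaxis yaw',np.degrees(np.arctan2(d[1],d[0])))
d=C-E;print(np.linalg.norm(d),'xaxis',np.degrees(np.arctan2(d[1],d[0])))
d=C-R0;print(np.linalg.norm(d))
go(.420,-.108,.12,-4.9)
for n in('top','scene','wrist'):
  pass
im=cv2.imread('pics/top0.png')[190:245,115:195]
cv2.imwrite('pics/d.png',cv2.resize(im,None,fx=8,fy=8,interpolation=cv2.INTER_CUBIC))
E
```

```text
[594.62982776  75.9277815   14.        ] [595.3616292   45.64796319  14.        ] [601.02215817  -6.90202476  14.        ] [602.50539115 -33.70702781  14.        ] [545.65774138  72.39806244  14.        ]
len 109.91731397481303 yaxis yaw 94.10875691428082
49.0991258714591 xaxis 4.122529806819838
83.0761018179385
t 0.1 pos [0.2351 0.5241 0.2304] yaw 65.83 tiltz [-0.0011 -0.0014 -1.    ] shift [-427.5 -500.8  111.1] az 70.73 F [ 0.2 -0.1 -0.1] w 0.08546245027533393 0.0
```

View pics/d.png

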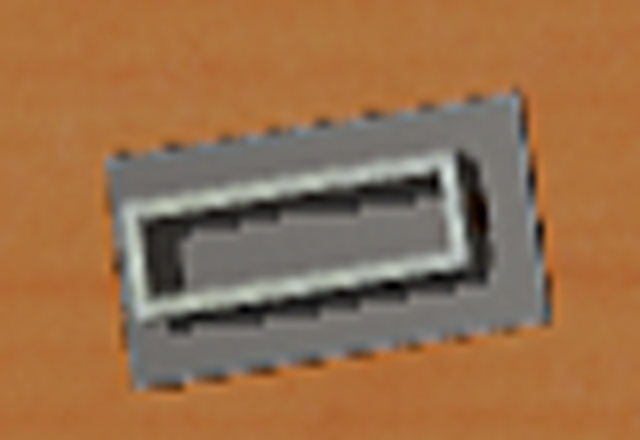

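Request:
{"fn": "send_rows", "kwargs": {
  "commands": [
    [-1,-21,-25,0,0,0,0],
    [-1,-21,-25,0,0,0,0],
    [-1,-21,-25,0,0,0,0],
    [-1,-21,-25,0,0,0,0],
    [-1,-21,-25,0,0,0,0],
    [-1,-21,-25,0,0,0,0],
    [-1,-21,-25,0,0,0,0],
    [-1,-21,-25,0,0,0,0],
    [-1,-21,-25,0,0,0,0],
    [-1,-21,-25,0,0,0,0]
  ]
}}

```text
clock: 1.1
tcp_pos: [0.3245, 0.2092, 0.2309]
ee_rot: [-0.0, 0.209, 0.978, -0.0]
ft_force: [0.2, 0.5, 0.5]
width: 0.0856
grasp_force: 0.0
```

Request:
{"fn": "send_rows", "kwargs": {
  "commands": [
    [-1,-22,-25,0,0,0,0],
    [-1,-22,-25,0,0,0,0],
    [-1,-22,-25,0,0,0,0],
    [-1,-22,-25,0,0,0,0],
    [-1,-22,-25,0,0,0,0],
    [-1,-22,-25,0,0,0,0],
    [-1,-22,-25,0,0,0,0],
    [-1,-22,-25,0,0,0,0],
    [-1,-22,-25,0,0,0,0],
    [-1,-20,-25,0,0,0,0]
  ]
}}

```text
clock: 2.1
tcp_pos: [0.4212, -0.1082, 0.2309]
ee_rot: [-0.0, 0.21, 0.978, 0.0]
ft_force: [0.4, 0.6, -1.0]
width: 0.0852
grasp_force: 0.0
```

Request:
{"fn": "send_rows", "kwargs": {
  "commands": [
    [-1,0,0,5,0,0,8],
    [-1,0,0,5,0,0,8],
    [-1,0,0,5,0,0,8],
    [-1,0,0,5,0,0,8],
    [-1,0,0,5,0,0,8],
    [-1,0,0,5,0,0,8],
    [-1,0,0,5,0,0,8],
    [-1,0,0,5,0,0,8],
    [-1,0,0,5,0,0,6.7],
    [-1,0,0,0,0,0,0]
  ]
}}

```text
clock: 3.1
tcp_pos: [0.4204, -0.1064, 0.1852]
ee_rot: [-0.001, 0.737, 0.676, -0.0]
ft_force: [-0.6, -0.5, -0.2]
width: 0.0855
grasp_force: 0.0
```

```bash
cat >> h.py <<'E'
def red(z,f):
    im=snap('wrist',f); cm=camera_model('wrist'); h=cv2.cvtColor(im,cv2.COLOR_RGB2HSV)
    H,S,V=h[...,0],h[...,1],h[...,2]
    k=(((H<5)|(H>172))&(S>150)&(V>60)).astype(np.uint8)*255
    k=cv2.morphologyEx(k,cv2.MORPH_OPEN,np.ones((3,3)))
    c=max(cv2.findContours(k,0,2)[0],key=cv2.contourArea)
    P=np.array([ray('wrist',p[0],z,cm)[:2] for p in c],np.float32)*1000
    print('red px',cv2.minAreaRect(c),'world',cv2.minAreaRect(P)); return im
E
python3 - <<'E'
from h import *
go(.420,-.108,.12,-4.9); red(.01,'w1')
E
```

```text
t 3.1 pos [ 0.4204 -0.1064  0.1852] yaw -4.88 tiltz [-0.002   0.0012 -1.    ] shift [-1.7 -0.2 65.2] az 0.02 F [-0.6 -0.5 -0.2] w 0.08547133083854877 0.0
red px ((261.5, 170.0), (94.0, 33.0), 90.0) world ((422.2019348144531, -108.56160736083984), (107.81906127929688, 35.21278762817383), 85.26821899414062)
```

View pics/w1.png

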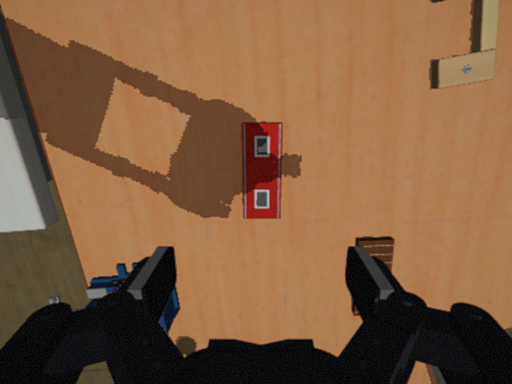

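The wrist view shows the red panel at columns 242–282, rows 122–219, well aligned with the fingers. I'll go down with the fingers at about 60 mm.

Request:
{"fn": "send_rows", "kwargs": {
  "commands": [
    [-0.4,-3.6,1,20,0,0,0],
    [-0.4,0,0,25,0,0,0],
    [-0.4,0,0,25,0,0,0],
    [-0.4,0,0,25,0,0,0],
    [-0.4,0,0,25,0,0,0],
    [-0.4,0,0,25,0,0,0],
    [-0.4,0,0,15,0,0,0],
    [-0.4,0,0,9,0,0,0],
    [-0.4,0,0,0,0,0,0]
  ]
}}

```text
clock: 4.05
tcp_pos: [0.4212, -0.1101, 0.0165]
ee_rot: [-0.001, 0.736, 0.677, -0.0]
ft_force: [0.4, -1.2, 1.3]
width: 0.0597
grasp_force: 0.0
```

Request:
{"fn": "send_rows", "kwargs": {
  "commands": [
    [-0.4,0,0,3,0,0,0],
    [-0.4,0,0,3,0,0,0],
    [-0.4,0,0,0,0,0,0]
  ]
}}

```text
clock: 4.35
tcp_pos: [0.4222, -0.1107, 0.0116]
ee_rot: [0.0, 0.736, 0.677, 0.0]
ft_force: [0.4, 0.6, 0.9]
width: 0.0596
grasp_force: 0.0
```

Request:
{"fn": "send_rows", "kwargs": {
  "commands": [
    [-0.4,0,0,4,0,0,0],
    [-0.4,0,0,4,0,0,0],
    [-0.4,0,0,0,0,0,0]
  ]
}}

```text
clock: 4.65
tcp_pos: [0.4214, -0.1102, 0.0027]
ee_rot: [-0.001, 0.736, 0.676, -0.0]
ft_force: [-0.1, -0.4, -0.0]
width: 0.0597
grasp_force: 0.0
```

Request:
{"fn": "send_rows", "kwargs": {
  "commands": [
    [-0.4,0,0,2,0,0,0],
    [-0.4,0,0,0,0,0,0]
  ]
}}

```text
clock: 4.85
tcp_pos: [0.4217, -0.1104, 0.0011]
ee_rot: [-0.0, 0.736, 0.676, -0.0]
ft_force: [-0.7, 0.2, -0.3]
width: 0.0599
grasp_force: 0.0
```

Request:
{"fn": "send_rows", "kwargs": {
  "commands": [
    [0.3,0,0,0,0,0,0],
    [0.3,0,0,0,0,0,0],
    [0.3,0,0,0,0,0,0],
    [0.3,0,0,0,0,0,0],
    [0.3,0,0,0,0,0,0]
  ],
  "squeeze": 40
}}

```text
clock: 5.35
tcp_pos: [0.4222, -0.1107, 0.0016]
ee_rot: [0.0, 0.737, 0.676, 0.0]
ft_force: [0.1, 0.9, 4.4]
width: 0.0424
grasp_force: 41.0
```

```bash
python3 - <<'E'
from h import *
# jig frame: refine corner from far stop + end stop; yaw 4.1
C=np.array([.5946,.0759]); a=np.radians(4.1); R=np.array([[np.cos(a),-np.sin(a)],[np.sin(a),np.cos(a)]])
for p in [(-.080,-.059),(-.021,-.059),(-.021,-.056),(-.022,-.055)]:
    t=C+R@np.array(p); print(p,t.round(4)); go(t[0],t[1],.001,4.1)
im=red(.01,'w2')
E
```

```text
(-0.08, -0.059) [0.519  0.0113]
t 5.35 pos [ 0.4222 -0.1107  0.0016] yaw -4.87 tiltz [ 6.e-04 -3.e-04 -1.e+00] shift [129.8  86.1   0.6] az -8.97 F [0.1 0.9 4.4] w 0.04244985092955643 41.04451060295105
(-0.021, -0.059) [0.5779 0.0155]
t 5.35 pos [ 0.4222 -0.1107  0.0016] yaw -4.87 tiltz [ 6.e-04 -3.e-04 -1.e+00] shift [139.  144.4   0.7] az -8.97 F [0.1 0.9 4.4] w 0.04244985092955643 41.04451060295105
(-0.021, -0.056) [0.5777 0.0185]
t 5.35 pos [ 0.4222 -0.1107  0.0016] yaw -4.87 tiltz [ 6.e-04 -3.e-04 -1.e+00] shift [141.9 143.9   0.7] az -8.97 F [0.1 0.9 4.4] w 0.04244985092955643 41.04451060295105
(-0.022, -0.055) [0.5766 0.0195]
t 5.35 pos [ 0.4222 -0.1107  0.0016] yaw -4.87 tiltz [ 6.e-04 -3.e-04 -1.e+00] shift [142.8 142.7   0.7] az -8.97 F [0.1 0.9 4.4] w 0.04244985092955643 41.04451060295105
red px ((260.0, 240.49996948242188), (91.99998474121094, 190.99996948242188), -0.0) world ((422.85906982421875, -107.98412322998047), (109.37828826904297, 42.4044303894043), 85.06808471679688)
```

View pics/w2.png

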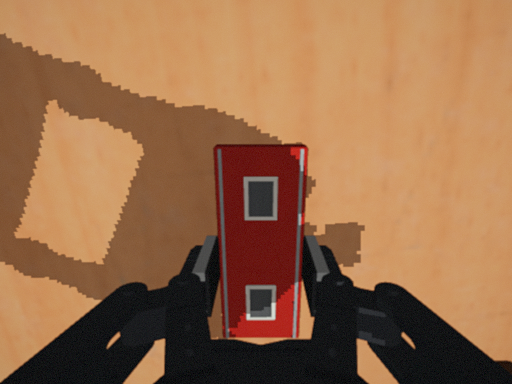

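The panel is held squarely, with its top edge at row 145 and the fingers at cols 215 and 305. Now I'll turn it to the jig angle and slide it.

Request:
{"fn": "send_rows", "kwargs": {
  "commands": [
    [0.3,0,0,-0.6,0,0,-3],
    [0.3,0,0,0,0,0,-3],
    [0.3,0,0,0,0,0,-3],
    [0.3,16,15,0,0,0,0],
    [0.3,16,15,0,0,0,0],
    [0.3,16,15,0,0,0,0],
    [0.3,16,15,0,0,0,0],
    [0.3,16,15,0,0,0,0],
    [0.3,16,15,0,0,0,0],
    [0.3,16,15,0,0,0,0]
  ]
}}

```text
clock: 6.4
tcp_pos: [0.5187, 0.0093, 0.0017]
ee_rot: [-0.0, 0.681, 0.732, -0.0]
ft_force: [-1.1, -2.2, 2.3]
width: 0.0423
grasp_force: 40.9
```

```bash
python3 - <<'E'
from h import *
C=np.array([.5946,.0759]); a=np.radians(4.1); R=np.array([[np.cos(a),-np.sin(a)],[np.sin(a),np.cos(a)]])
t=C+R@np.array([-.022,-.0575]);go(t[0],t[1],.001,4.1)
im=red(.01,'w3')
E
```

```text
t 6.4 pos [0.5187 0.0093 0.0017] yaw 4.15 tiltz [-8.e-04 -4.e-04 -1.e+00] shift [ 3.4 58.5  0.6] az 0.05 F [-1.1 -2.2  2.3] w 0.042295423012528366 40.8961021900177
red px ((260.0, 240.49996948242188), (91.99998474121094, 190.99996948242188), -0.0) world ((520.782958984375, 13.669971466064453), (42.61113357543945, 109.73063659667969), 4.040268898010254)
```

View pics/w3.png

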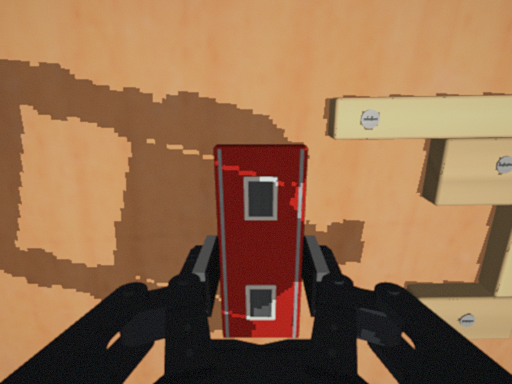

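The panel's leading end is at row 145. The end-stop face is at row 138, the far-stop face at about cols 425–440, and the notch spans rows 205–298. I'll work out the gaps from these.

```bash
python3 - <<'E'
from h import *
cm=camera_model('wrist')
a=np.radians(4.1); R=np.array([[np.cos(a),-np.sin(a)],[np.sin(a),np.cos(a)]])
for n,u,z in [('bar L',(345,138),.014),('bar R',(430,138),.014),('far top',(442,140),.014),('far top2',(435,203),.014),('far bot',(422,203),0),('lowpiece top',(415,296),.014),('panel end',(260,145),.01),('panel right',(307,150),.01),('panel right low',(299,335),.01),('panel near end',(262,337),.01)]:
    p=ray('wrist',u,z,cm)[:2]; print(n,(p*1000).round(1),'jig-aligned rel tcp',(1000*R.T@(p-[.5187,.0093])).round(1))
print(cm['world_from_camera'][:3,3])
E
```

```text
bar L [554.3  74.8] jig-aligned rel tcp [40.1 62.8]
bar R [591.9  77.5] jig-aligned rel tcp [77.9 62.8]
far top [597.4  77. ] jig-aligned rel tcp [83.4 61.9]
far top2 [601.9  47.5] jig-aligned rel tcp [85.7 32.1]
far bot [604.3  42.5] jig-aligned rel tcp [87.8 27. ]
lowpiece top [604.7  -5. ] jig-aligned rel tcp [ 84.7 -20.4]
panel end [517.   68.4] jig-aligned rel tcp [ 2.5 59. ]
panel right [538.8  67.6] jig-aligned rel tcp [24.2 56.7]
panel right low [547.1 -38.8] jig-aligned rel tcp [ 24.9 -50. ]
panel near end [526.  -41.7] jig-aligned rel tcp [  3.7 -51.4]
[0.51537257 0.08937054 0.14497617]
```

Request:
{"fn": "send_rows", "kwargs": {
  "commands": [
    [0.3,0,15,0,0,0,0],
    [0.3,0,15,0,0,0,0],
    [0.3,0,15,0,0,0,0],
    [0.3,0,8,0,0,0,0],
    [0.3,0,2,0,0,0,0],
    [0.3,0,2,0,0,0,0],
    [0.3,0,0,0,0,0,0]
  ]
}}

```text
clock: 7.15
tcp_pos: [0.5749, 0.0128, 0.0017]
ee_rot: [-0.0, 0.681, 0.732, -0.0]
ft_force: [-0.4, -0.4, 1.3]
width: 0.0423
grasp_force: 41.3
```

Request:
{"fn": "send_rows", "kwargs": {
  "commands": [
    [0.3,1.5,0.5,0,0,0,0],
    [0.3,1.5,0.5,0,0,0,0],
    [0.3,0,0,0,0,0,0]
  ]
}}

```text
clock: 7.45
tcp_pos: [0.576, 0.0163, 0.0017]
ee_rot: [-0.0, 0.681, 0.732, 0.0]
ft_force: [0.1, 0.2, -0.6]
width: 0.0425
grasp_force: 41.1
```

No contact yet, so I'll creep on towards the stops and watch the force.

Request:
{"fn": "send_rows", "kwargs": {
  "commands": [
    [0.3,0.5,0.7,0,0,0,0],
    [0.3,0.5,0.7,0,0,0,0],
    [0.3,0,0,0,0,0,0]
  ]
}}

```text
clock: 7.75
tcp_pos: [0.5776, 0.0171, 0.0019]
ee_rot: [0.0, 0.681, 0.732, 0.0]
ft_force: [-0.2, 0.7, -0.7]
width: 0.0427
grasp_force: 41.1
```

Request:
{"fn": "send_rows", "kwargs": {
  "commands": [
    [0.3,0.5,0.5,0,0,0,0],
    [0.3,0.5,0.5,0,0,0,0],
    [0.3,0,0,0,0,0,0]
  ]
}}

```text
clock: 8.05
tcp_pos: [0.5779, 0.0174, 0.0017]
ee_rot: [-0.0, 0.681, 0.732, -0.001]
ft_force: [-1.9, -4.5, -0.5]
width: 0.0426
grasp_force: 41.2
```

```bash
python3 - <<'E'
from h import *
go(.4453,.2672,.044,7.9);im=red(.01,'w4')
E
```

```text
t 8.05 pos [0.5779 0.0174 0.0017] yaw 4.18 tiltz [-0.0014 -0.0014 -1.    ] shift [ 258.8 -114.1  -42.4] az -3.72 F [-1.9 -4.5 -0.5] w 0.04259343258974171 41.21536910533905
red px ((260.0, 241.99996948242188), (77.99998474121094, 187.99996948242188), -0.0) world ((578.2976684570312, 19.29454803466797), (36.07080841064453, 108.16180419921875), 4.320491313934326)
```

View pics/w4.png

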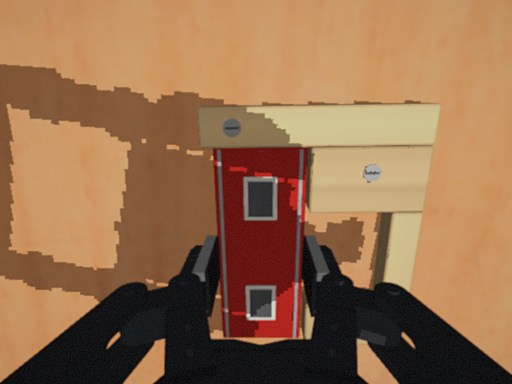

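The panel is seated. Its end is against the end stop at row 147, and its long edge is against the far stop at cols 305–310. Next I'll lift it and carry it to the building.

Request:
{"fn": "send_rows", "kwargs": {
  "commands": [
    [0.3,0,0,0,0,0,0],
    [0.3,-1,-1,0,0,0,0],
    [0.3,0,0,-5,0,0,0],
    [0.3,0,0,-15,0,0,0],
    [0.3,0,0,-20,0,0,0],
    [0.3,0,0,-20,0,0,0],
    [0.3,0,0,-20,0,0,0],
    [0.3,0,0,-10,0,0,-1.9],
    [0.3,0,0,0,0,0,-1.9],
    [0.3,0,0,0,0,0,0]
  ]
}}

```text
clock: 9.1
tcp_pos: [0.5784, 0.0173, 0.0939]
ee_rot: [0.001, 0.656, 0.754, 0.001]
ft_force: [-0.2, -0.0, -0.3]
width: 0.0422
grasp_force: 41.2
```

```bash
python3 - <<'E'
from h import *
cm=camera_model('top')
for z,pts in ((.044,[(118,203),(462,150),(470,275),(142,318)]),(.004,[(108,160),(520,92),(550,320),(135,388)])):
    P=np.array([ray('top',((x+.5)/8-.5+115,(y+.5)/8-.5+190),z,cm)[:2] for x,y in pts])*1000
    print(P.round(1),P.mean(0))
go(.4457,.2642,.090,7.9)
E
```

```text
[[456.9 322.6]
 [471.  216.1]
 [432.1 213.4]
 [421.2 314.5]] [445.27842451 266.62901412]
[[473.1 338.9]
 [492.4 205.4]
 [418.1 195.5]
 [399.5 328.7]] [445.78028789 267.1059205 ]
t 9.1 pos [0.5784 0.0173 0.0939] yaw 7.94 tiltz [ 2.9e-03  2.0e-04 -1.0e+00] shift [262.8 -97.4   3.5] az 0.04 F [-0.2 -0.  -0.3] w 0.04221637061716334 41.15570068359375
```

Request:
{"fn": "send_rows", "kwargs": {
  "commands": [
    [0.3,14,-5,0,0,0,0],
    [0.3,28,-10,0,0,0,0],
    [0.3,30,-11,0,0,0,0],
    [0.3,30,-11,0,0,0,0],
    [0.3,30,-12,0,0,0,0],
    [0.3,30,-12,0,0,0,0],
    [0.3,30,-11,0,0,0,0],
    [0.3,30,-11,0,0,0,0],
    [0.3,26,-9,0,0,0,0],
    [0.3,15,-5,0,0,0,0]
  ]
}}

```text
clock: 10.1
tcp_pos: [0.4427, 0.2664, 0.0917]
ee_rot: [-0.001, 0.656, 0.755, -0.0]
ft_force: [1.0, -0.4, -0.6]
width: 0.0425
grasp_force: 41.1
```

Request:
{"fn": "send_rows", "kwargs": {
  "commands": [
    [0.3,0,0,0,0,0,0],
    [0.3,0,0,10,0,0,0],
    [0.3,0,0,10,0,0,0],
    [0.3,0,0,10,0,0,0],
    [0.3,0,0,0,0,0,0]
  ]
}}

```text
clock: 10.6
tcp_pos: [0.4436, 0.263, 0.0595]
ee_rot: [-0.001, 0.657, 0.754, -0.002]
ft_force: [-0.6, -0.5, -1.2]
width: 0.0422
grasp_force: 41.1
```

```bash
python3 - <<'E'
from h import *
go(.4457,.2642,.0470,7.9);im=red(.070,'w5')
E
```

```text
t 10.6 pos [0.4436 0.263  0.0595] yaw 7.86 tiltz [-0.0044 -0.0014 -1.    ] shift [ 0.9  2.3 12.5] az -0.04 F [-0.6 -0.5 -1.2] w 0.04223252000255986 41.13709330558777
red px ((260.5, 241.0), (192.0, 93.0), 90.0) world ((443.4527893066406, 266.51544189453125), (42.666316986083984, 109.1563720703125), 6.773961067199707)
```

View pics/w5.png

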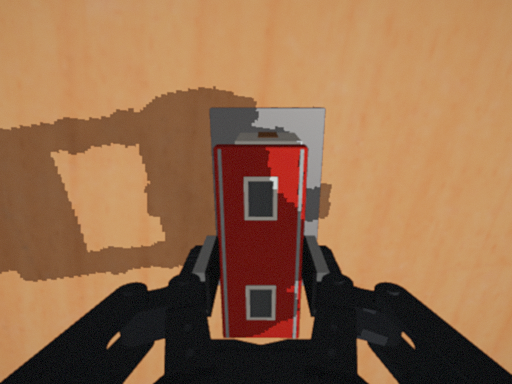

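The panel sits over the building. The board spans cols 210–325 and the panel is centred at 261, so it needs to move about 2 mm to the right, which agrees with the calculation.

Request:
{"fn": "send_rows", "kwargs": {
  "commands": [
    [0.3,0.5,2,5,0,0,0],
    [0.3,0,0,4,0,0,0],
    [0.3,0,0,0,0,0,0]
  ]
}}

```text
clock: 10.95
tcp_pos: [0.4468, 0.2648, 0.0524]
ee_rot: [-0.0, 0.657, 0.754, -0.0]
ft_force: [-1.0, -0.6, -1.5]
width: 0.0427
grasp_force: 41.1
```

Request:
{"fn": "send_rows", "kwargs": {
  "commands": [
    [0.3,0,0,1.5,0,0,0],
    [0.3,0,0,1.5,0,0,0],
    [0.3,0,0,0,0,0,0]
  ]
}}

```text
clock: 11.25
tcp_pos: [0.4469, 0.2649, 0.0498]
ee_rot: [-0.0, 0.656, 0.754, -0.0]
ft_force: [0.6, 0.4, -0.8]
width: 0.0423
grasp_force: 41.1
```

Request:
{"fn": "send_rows", "kwargs": {
  "commands": [
    [0.3,0,-0.5,1.5,0,0,0],
    [0.3,0,0,1,0,0,0],
    [0.3,0,0,0,0,0,0]
  ]
}}

```text
clock: 11.55
tcp_pos: [0.4464, 0.2648, 0.0472]
ee_rot: [-0.0, 0.656, 0.754, -0.0]
ft_force: [-0.2, -1.1, -0.7]
width: 0.0425
grasp_force: 41.1
```

Request:
{"fn": "send_rows", "kwargs": {
  "commands": [
    [0.3,0,0,0.8,0,0,0],
    [0.3,0,0,0.7,0,0,0],
    [0.3,0,0,0,0,0,0]
  ]
}}

```text
clock: 11.85
tcp_pos: [0.4465, 0.2648, 0.0458]
ee_rot: [-0.0, 0.657, 0.754, -0.0]
ft_force: [-0.1, 1.0, -0.3]
width: 0.0428
grasp_force: 41.1
```

Request:
{"fn": "send_rows", "kwargs": {
  "commands": [
    [0.3,0,0,0.6,0,0,0],
    [0.3,0,0,0,0,0,0]
  ]
}}

```text
clock: 12.05
tcp_pos: [0.4466, 0.2649, 0.0456]
ee_rot: [-0.0, 0.656, 0.754, -0.0]
ft_force: [-1.3, -0.1, 3.3]
width: 0.0426
grasp_force: 41.5
```

Request:
{"fn": "send_rows", "kwargs": {
  "commands": [
    [-0.1,0,0,0,0,0,0],
    [-0.2,0,0,0,0,0,0],
    [-0.3,0,0,0,0,0,0],
    [-0.4,0,0,0,0,0,0],
    [-0.5,0,0,0,0,0,0],
    [-0.5,0,0,0,0,0,0]
  ]
}}

```text
clock: 12.65
tcp_pos: [0.4466, 0.2649, 0.0453]
ee_rot: [0.0, 0.656, 0.754, 0.0]
ft_force: [0.5, 0.7, -0.4]
width: 0.0639
grasp_force: 0.0
```

Request:
{"fn": "send_rows", "kwargs": {
  "commands": [
    [-0.5,0,0,-5,0,0,0],
    [-0.5,0,0,-15,0,0,0],
    [-0.5,0,0,-25,0,0,0],
    [-0.5,0,0,-30,0,0,0],
    [-0.5,0,0,-30,0,0,0],
    [-0.5,0,0,-15,0,0,0],
    [-0.5,0,0,0,0,0,0]
  ]
}}

```text
clock: 13.35
tcp_pos: [0.4485, 0.2655, 0.1685]
ee_rot: [0.002, 0.656, 0.754, 0.003]
ft_force: [0.3, -0.2, -0.3]
width: 0.064
grasp_force: 0.0
```

```bash
python3 - <<'E'
from h import *
go(.4457,.2642,.0470,7.9);im=red(.054,'w6')
E
```

```text
t 13.35 pos [0.4485 0.2655 0.1685] yaw 7.94 tiltz [ 0.006   0.0018 -1.    ] shift [ -1.   -3.7 121.5] az 0.04 F [ 0.3 -0.2 -0.3] w 0.06395297174909059 0.0
red px ((257.0, 181.0), (114.0, 40.0), 90.0) world ((445.2574462890625, 267.3859558105469), (35.21311950683594, 107.57987213134766), 8.08374309539795)
```

View pics/w6.png

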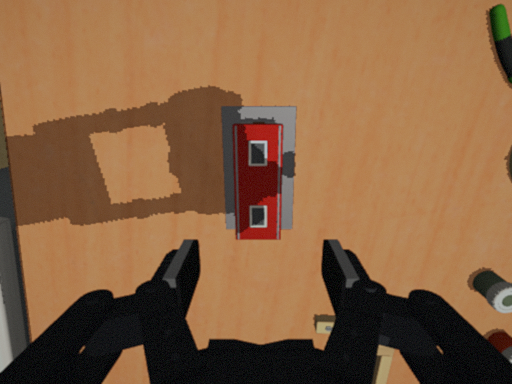

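The roof lies square on the building at cols 233–283, rows 123–240. Its measured centre is (445,267) mm, which matches the building's, and the gripper is clear.

```bash
python3 -c "
from bench import bot
print(bot.finish_job())"
```

```text
the job is handed in; nothing more can be done
None
```

The red roof panel was slid into the jig corner, then picked up and laid centred on the building's walls, and the job is handed in (no verdict was returned); nothing was done near the floor panel.

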